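Fit the keyed shaft into the clamped pulley

ROBOT

A 6-joint arm with a two-finger parallel gripper is mounted at the origin on the work surface. World frame = base frame: x ahead of the robot, y to its left, z up, the work surface at z = 0. Lengths are in m, angles in rad, forces in N, time in s.
With the tool pointing down it reaches from about 0.3 to 0.825 m from the base axis. Payload 5.4 kg.
Tool frame: the origin (TCP) lies midway between the tips of the shut fingers; the grasp point (between the pads) lies 19 mm behind it; z points along the fingers, y is the line along which they close (so a half turn about z gives the same grasp; the last joint's range is limited). The gripper opens to 92 mm and grips with 3 to 60 N. Pads are 20 mm wide; open, the fingers measure 128 mm over their backs; the gripper's body (75 mm by 189 mm) begins 69 mm behind the grasp point.
Start: joints at [-1.441, 0.158, 1.597, -0, 1.386, -0.21], TCP at [0.192, -0.542, 0.215] pointing down, gripper open.
Joint ranges: [-2.91, 2.91], [-0.94, 2.29], [0.18, 2.7], [-1.29, 4.43], [0.17, 2.64], [-3, 3]. Speed limits (rad/s): [2.57, 2.57, 3.14, 3.14, 3.14, 3.14].

INTERFACE

Orientations are given as a rotation vector (axis times angle).
In Python, from bench import arm gives the robot as it stands.
- The arm moves only by the tool arm_command, never from a script. Its argument "series" is a list of rows, each a list of 7 numbers: the shift along the tool's x, y, z as a fraction of full scale, then the turn, a rotation vector about the tool's x, y, z as a fraction of full scale, then the closure, from 0 (fully open) to 1 (shut). In form: [[dx, dy, dz, ax, ay, az, gripper], ...]. A call has 1 to 20 rows; each row is the pose to reach, as a shift and turn from the pose commanded when the call began, along the tool's axes at that moment; what a row does not reach only later rows make up. Full scale, the value 1, is 600 mm for a shift and 45 degrees for a turn. A row lasts 1/8 s, in which the tool goes at most 62.5 mm and 10.7 degrees, less where a joint would pass 70% of its speed; a pose out of reach is approached as far as the arm can. A call with a number of a shift or a turn outside -1 to 1 is refused whole. A call with a gripper value outside its range is refused whole. The fingers move at their own pace and stop on an object; "grip_force" is the grip in N (left out, the last holds). Time passes only in rows, so rows that repeat a pose let the fingers close. It gives the time, the measured TCP pose, the force, the opening and the grip force at its end, in the units of the state.
- arm.sense(): the state, without advancing time (a new reading comes with each control period).
- arm.camera(name): name is "side" or "top"; returns a dict with "color" (420x560x3 uint8, red, green, blue), "fov_y" (degrees; the focal length in pixels is half the picture's height over the tangent of half this angle, whatever the lens; pixels are square), "cx", "cy" (the principal point, pixels), "camera_from_world" (4x4, takes a point from world to camera coordinates). Camera axes: x right, y down, z forward; pixel columns grow to the right and rows downward; lengths in m; the calibration is good to about 2 mm. A picture is of the moment at which its call begins. There is no depth.
- arm.hand_in(): hands the job in; it is judged then, once.
The state is a dict: "t": time; "joint_positions": joint angles; "joint_velocities": joint speeds; "joint_efforts": joint torques, N m; "eef_pos": TCP position; "ee_rot": TCP orientation; "ft_force": force on the tool from outside, world axes, zero at the start; "torque": the same for the moment, N m; "opening": finger opening in m; "grasp_force": force on a finger pad.
Only numpy, scipy, OpenCV 4.12 (cv2) and the standard library are available. Lean on these libraries where they do the work, as an engineer would, in place of code of your own. Each camera call takes 0.05 s, during which the arm holds its last target. There are 200 camera calls.

TASK

The V-belt pulley clamped to the slotted plate has a white plastic masking plug in its bore: pull the plug out and set it down on the bench, clear of the plate and pulley. Then lift the keyed steel shaft out of its wooden stand, put its nose into the bore, turn it until the key slips into the keyway, and push it fully home so that its collar sits flat on the hub. Finish still gripping the shaft and pressing it down firmly (15 N or so) for the grub screw to be tightened, and leave the other things on the bench where they are.

Things in the scene. Friction and masses are not known exactly. Their poses are not given: they have to be found in the camera images.
- pulley: Cast V-belt pulley, fixed: rim 130 dia, rim top 54 above the bench; hub 66 dia. Origin on the bore's axis at bench height, z up the bore, x points from the axis towards the keyway. Keyway 10.5 wide, open at the hub's top face, reaching 21.5 from the axis. It is strapped to a 250 x 140 plate, 16 thick (long side along x), by clamps at +x and -x, nuts up to 94 high.
- bore_mouth (a point): Centre of the bore's mouth in the hub's flat top face, 70 above the bench. Round bore 32 dia, straight down, 54 deep, no chamfer. Axes as the pulley's: z up, x towards the keyway.
- plug_center (a point): White plastic masking plug, 52 tall, loose fit in the bore: this point is on its axis, half-way up. Below it: stem 28.6 dia, from -26 to -12, in the bore; flange 44 dia, -12 to -8, resting on the hub and hiding the keyway. Above: grip knob 22 dia, from -8 to +21, then a rim 27 dia to +26. About 35 g. z up the axis.
- plug: The same plug; origin at the centre of the stem's lower end.
- shaft: Loose steel shaft 30 dia, 120 long, 0.6 to 0.8 kg, upright in the stand; origin at the centre of its lower end, z up its axis, x points to the key. From the bottom: plain nose to 12 (2 mm chamfer), key from 12 to 46, collar 46 to 54, plain round grip part 54 to 120. The key is 8 wide, stands 5 proud (20 from the axis), lower end chamfered; an empty 8 wide groove in its top 40 mm is in line with it.
- shaft_grip (a point): Point on the shaft's axis half-way up its plain round grip part (30 dia, 66 long), 87 above its lower end. Axes as the shaft's: z up, x towards the key.
- collar: The shaft's fixed collar, 47 dia, 8 thick; origin at the centre of its underside, the shoulder that comes to sit on the hub, 46 above the shaft's lower end. Axes as the shaft's.
- shaft_nose (a point): Centre of the shaft's lower end (nose). Axes as the shaft's.
- stand_hole (a point): Centre, at top-face height (24 above the bench), of the 33 dia, 11 deep hole in the fixed wooden block (100 x 90) in which the shaft's nose stands, so the key is just above the block.
- sanding_block: Bystander: sanding block 110 x 46 x 36 lying on the bench; origin at the centre of its underside, x along it.
- socket: Bystander: steel socket standing up, 30 dia, 50 tall; origin at the centre of its underside.
- filler_tin: Bystander: round filler tin 96 dia, 110 tall; origin at the centre of its underside.
- tape_roll: Bystander: roll of masking tape lying flat, 104 dia, 36 tall; origin at the centre of its underside.
- hammer: Bystander: hammer lying on the bench, 260 long; origin under its middle, x along the handle towards the head.
- screwdriver: Bystander: screwdriver lying on the bench, 200 long; origin under its middle, x along it towards the blade.
- wrench: Bystander: wrench lying on the bench, 180 long; origin under its middle, x along it towards the open jaw.

How it is judged:
By the outcome, as a careful person would: the job done as asked, in the order asked, and still so for the second after the job is handed in, while the arm keeps its last pose, push and grip.
It also fails if it takes over 54 s, if anything falls off the work surface, if the arm or the gripper's body presses on something with over 40 N, if the wrist force passes 120 N, or if a joint passes its speed limit or range.

## Working session

There is one attempt and no reset: what is moved stays moved. The work goes in short steps, Python scripts to look and compute and a tool call to move; the robot and the scene stay as the last step left them, time stands still between calls to the robot, and variables do not carry over. Pictures are saved under pics/ and viewed, at most 10 in all, crops included, and the job is handed in when it is done.

Besides the shell and the picture viewer there is one more tool, called after "Request:" as a command line: name --pt "numbers of a row" for each row, then --argument value for the rest. arm_command: Moves the arm, as the interface text tells. Its arguments: {"type":"object","properties":{"series":{"type":"array","items":{"type":"array","items":{"type":"number"}}},"grip_force":{"type":"number"}},"required":["series"]}

```bash
mkdir -p pics; cat > h.py <<'E'
import numpy as np, cv2
from bench import arm
from scipy.spatial.transform import Rotation as R
def snap(cam,name,crop=None,s=1):
    c=arm.camera(cam); im=c["color"][:,:,::-1].copy()
    np.save(f"pics/{cam}_T.npy",c["camera_from_world"]); np.save(f"pics/{cam}_k.npy",[c["fov_y"],c["cx"],c["cy"],im.shape[0]])
    cv2.imwrite(f"pics/{name}_raw.png",im)
    if crop: x0,y0,x1,y1=crop; im=im[y0:y1,x0:x1]
    cv2.imwrite(f"pics/{name}.png",cv2.resize(im,None,fx=s,fy=s,interpolation=cv2.INTER_CUBIC)); return c
def cal(cam):
    T=np.load(f"pics/{cam}_T.npy"); f,cx,cy,h=np.load(f"pics/{cam}_k.npy"); return T,h/2/np.tan(np.radians(f/2)),cx,cy
def ray(cam,u,v):
    T,f,cx,cy=cal(cam); d=T[:3,:3].T@np.array([(u-cx)/f,(v-cy)/f,1]); o=-T[:3,:3].T@T[:3,3]; return o,d
def atz(cam,u,v,z):
    o,d=ray(cam,u,v); return o+d*(z-o[2])/d[2]
def proj(cam,p):
    T,f,cx,cy=cal(cam); q=T[:3,:3]@np.array(p)+T[:3,3]; return np.array([cx+f*q[0]/q[2],cy+f*q[1]/q[2]])
E
python3 - <<'E'
from h import *
for c in("top","side"): 
    snap(c,c+"0",s=1.4); o,d=ray(c,280,210); print(c,o,d,cal(c)[1:])
s=arm.sense(); print(s)
E
```

```text
top [ 0.50928303 -0.00950479  1.41301831] [ 0.05985084 -0.01281744 -0.99822285] (np.float64(481.9776336558478), np.float64(275.77658255767807), np.float64(204.75366587200813))
side [-0.08120025  0.66441883  0.69358826] [ 0.61761813 -0.58189855 -0.52918974] (np.float64(448.53443922442966), np.float64(281.89544456365553), np.float64(205.93818410976357))
{'t': 0.1, 'joint_positions': array([-1.44108270e+00,  1.58920517e-01,  1.59805780e+00, -1.77445771e-05,
        1.38619781e+00, -2.10113046e-01]), 'joint_velocities': array([-0.0007255 , -0.00146574, -0.00116005, -0.00098067, -0.00203174,
        0.00018484]), 'joint_efforts': array([-6.87751362e-04, -3.86499953e+01, -3.22960961e+01,  7.02198758e-02,
        3.38245346e-02, -4.05851029e-05]), 'eef_pos': array([ 0.19155721, -0.54158061,  0.21377847]), 'ee_rot': array([-3.09479094e+00, -5.30971084e-01, -7.25527214e-05]), 'ft_force': array([ 0.4138542 , -0.95794409,  0.31565272]), 'torque': array([ 0.04831479, -0.01236253,  0.02631875]), 'grasp_force': 0.0, 'opening': 0.09180583292147318}
```

View pics/top0.png

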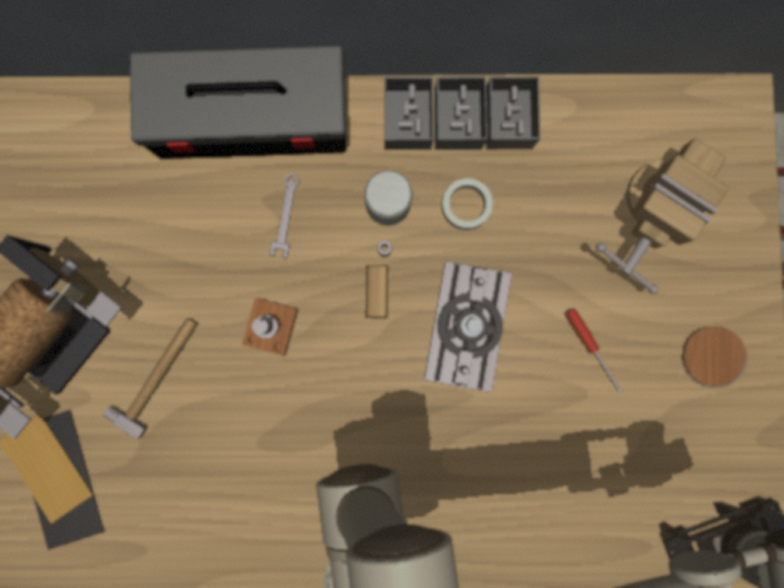

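View pics/side0.png

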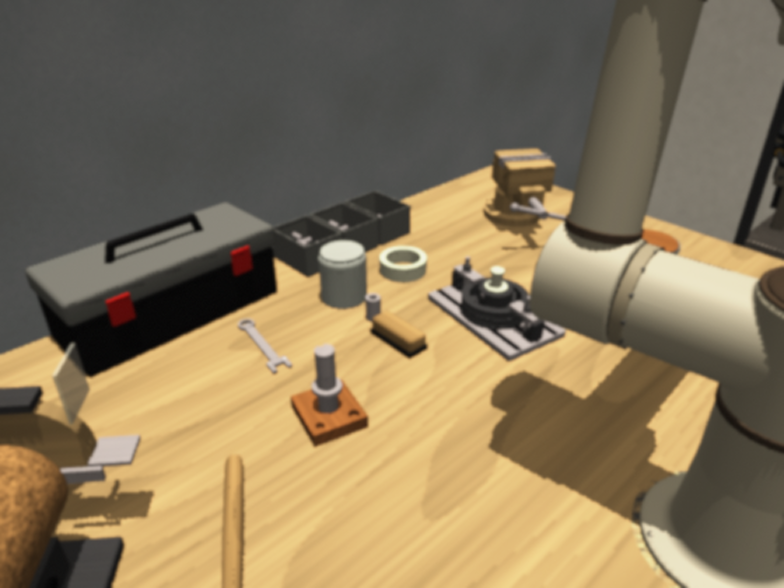

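Top view (shown at 1.4×): plug at about (472,324), the plate's long axis nearly along image v, and the shaft in its stand at about (264,325). Side view: plug top about (497,270), shaft top about (325,350). I'll take enlarged crops.

```bash
python3 - <<'E'
from h import *
t=cv2.imread("pics/top0_raw.png"); s=cv2.imread("pics/side0_raw.png")
def c(im,x0,y0,w,h,k):
    o=cv2.resize(im[y0:y0+h,x0:x0+w],(400,300),interpolation=cv2.INTER_CUBIC); return o
m=np.vstack([np.hstack([c(t,285,183,104,78,0),c(t,160,203,80,60,0)]),np.hstack([c(s,300,180,104,78,0),c(s,192,240,100,75,0)])])
cv2.imwrite("pics/m0.png",m)
E
```

```text
(no output)
```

View pics/m0.png

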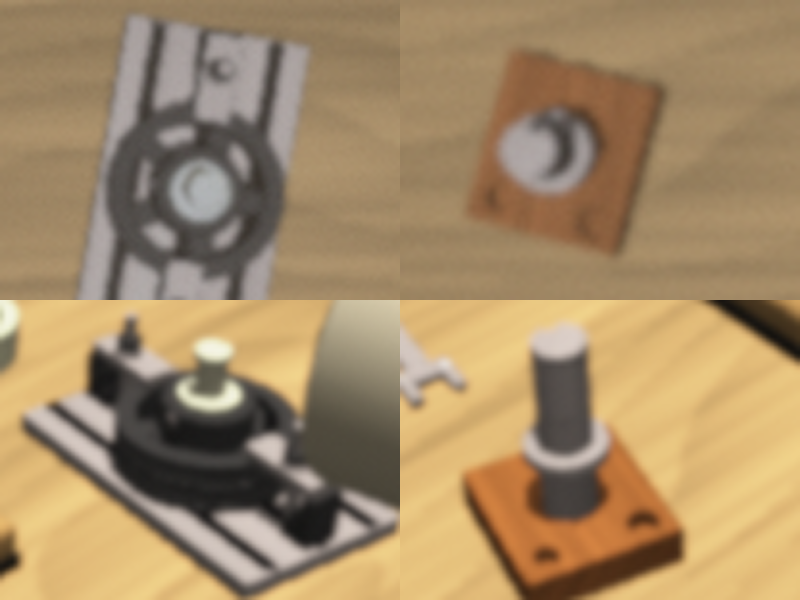

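Montage: plug rim at (208,184), top view, and (213,350), side view; flange at (203,190) and (209,391). Shaft end at (528,150), top view, and (561,341), side view. No key groove shows clearly yet.

```bash
python3 - <<'E'
from h import *
np.set_printoptions(precision=4,suppress=True)
tp=lambda x,y:(285+x/3.846,183+y/3.846); ts=lambda x,y:(160+(x-400)/5,203+y/5)
sp=lambda x,y:(300+x/3.846,180+(y-300)/3.846); ss=lambda x,y:(192+(x-400)/4,240+(y-300)/4)
print("plug",atz("top",*tp(208,184),.108),atz("top",*tp(203,190),.074),atz("side",*sp(213,350),.108),atz("side",*sp(209,391),.074))
print("shaft",atz("top",*ts(528,150),.133),atz("side",*ss(561,341),.133),atz("side",*ss(567,441),.067))
print("plate corners",[atz("top",*tp(*p),.016)[:2] for p in((130,14),(309,45))], [atz("top",u/1.4,v/1.4,.016)[:2] for u,v in((427,379),(491,390),(448,262),(511,272))])
print("stand",[atz("top",*ts(*p),.024)[:2] for p in((513,48),(664,90),(617,253),(467,212))])
# lower flange etc reference predictions
for n,im in(("top",0),):
  pass
# groove search: sharpen crops
t=cv2.imread("pics/top0_raw.png"); s=cv2.imread("pics/side0_raw.png")
def c(im,x0,y0,w,h):
    o=cv2.resize(im[y0:y0+h,x0:x0+w].astype(np.float32),(400,600),interpolation=cv2.INTER_CUBIC); g=cv2.GaussianBlur(o,(0,0),12); o=np.clip((o+1.5*(o-g)),0,255); return np.uint8(255*(o/255)**.6)
cv2.imwrite("pics/m1.png",np.hstack([c(t,170,210,32,48),c(s,208,240,48,72)]))
E
```

```text
plug [ 0.53   -0.1857  0.108 ] [ 0.5263 -0.1866  0.074 ] [ 0.5267 -0.1807  0.108 ] [ 0.528  -0.1824  0.074 ]
shaft [0.5266 0.2246 0.133 ] [0.5271 0.2271 0.133 ] [0.5269 0.2281 0.067 ]
plate corners [array([ 0.6605, -0.141 ]), array([ 0.6361, -0.2763])] [array([ 0.4175, -0.0981]), array([ 0.3942, -0.2294]), array([ 0.659 , -0.1445]), array([ 0.6373, -0.2753])]
stand [array([0.5868, 0.2536]), array([0.5621, 0.1665]), array([0.4687, 0.1932]), array([0.4927, 0.2793])]
```

View pics/m1.png

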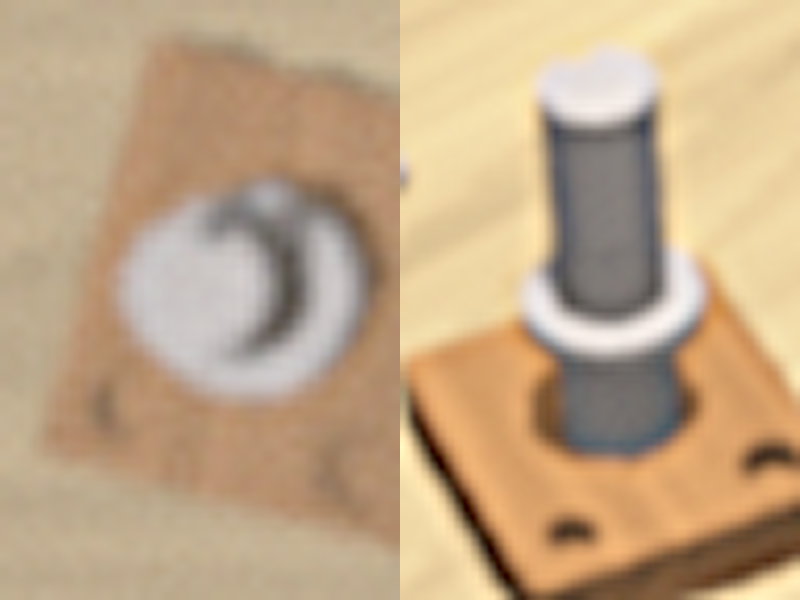

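```bash
cat >> h.py <<'E'
def go(p,yaw):
    "row for TCP target p with tool y at world angle yaw (deg), tool down; from measured pose"
    s=arm.sense(); A=R.from_rotvec(s["ee_rot"]); y=np.radians(yaw); Y=np.array([np.cos(y),np.sin(y),0]); Z=np.array([0,0,-1.]); B=np.column_stack([np.cross(Y,Z),Y,Z])
    d=A.inv().apply(np.array(p)-s["eef_pos"]); w=np.degrees((A.inv()*R.from_matrix(B)).as_rotvec())
    print("t",s["t"],"at",s["eef_pos"].round(4),"F",s["ft_force"].round(1),"row",(d/.6).round(4),(w/45).round(4),"mm",(d*1000).round(1))
E
python3 - <<'E'
from h import *
ss=lambda x,y:(208+(x-400)/8.333,240+y/8.333)
c=atz("side",*ss(599,87),.133); n=atz("side",*ss(584,60),.133); print(c,n,np.degrees(np.arctan2(*(n-c)[1::-1])))
c=atz("side",*ss(599,87),.133)
for a in(0,-20,-40,20,-60):
  q=c+.015*np.array([np.cos(np.radians(a)),np.sin(np.radians(a)),0]); u,v=proj("side",q); print(a,400+(u-208)*8.333,(v-240)*8.333)
go((.527,-.185,.2),-100)
E
```

```text
[0.52712218 0.22804312 0.133     ] [0.538509   0.22383975 0.133     ] -20.261295280888596
0 561.7444195964028 60.69653867694051
-20 580.2462351785975 53.77853763351373
-40 600.9101231751213 50.83879077085195
20 547.5887022756187 70.81257457905024
-60 621.3345864512023 52.20520502697198
t 0.1 at [ 0.1916 -0.5416  0.2138] F [ 0.4 -1.   0.3] row [ 0.7252 -0.3739  0.0238] [-2.000e-03  1.000e-04  6.549e-01] mm [ 435.1 -224.4   14.3]
```

Request:
arm_command --pt "0.725 -0.374 0.024 -0.002 0 0.655 0" --pt "0.725 -0.374 0.024 -0.002 0 0.655 0" --pt "0.725 -0.374 0.024 -0.002 0 0.655 0" --pt "0.725 -0.374 0.024 -0.002 0 0.655 0" --pt "0.725 -0.374 0.024 -0.002 0 0.655 0" --pt "0.725 -0.374 0.024 -0.002 0 0.655 0" --pt "0.725 -0.374 0.024 -0.002 0 0.655 0" --pt "0.725 -0.374 0.024 -0.002 0 0.655 0" --pt "0.725 -0.374 0.024 -0.002 0 0.655 0" --pt "0.725 -0.374 0.024 -0.002 0 0.655 0" --pt "0.725 -0.374 0.024 -0.002 0 0.655 0" --pt "0.725 -0.374 0.024 -0.002 0 0.655 0" --grip_force 10

```text
t: 1.6
eef_pos: [0.5264, -0.1866, 0.2003]
ee_rot: [3.128, -0.277, 0.0]
ft_force: [-0.5, -0.1, -0.0]
opening: 0.0918
grasp_force: 0.0
```

```bash
python3 - <<'E'
from h import *
go((.527,-.185,.0785),-100); snap("side","s1",(250,100,450,250),4)
E
```

```text
t 1.6 at [ 0.5264 -0.1866  0.2003] F [-0.5 -0.1 -0. ] row [ 0.0005 -0.0032  0.2029] [ 0.0021 -0.0005 -0.0027] mm [  0.3  -1.9 121.8]
```

View pics/s1.png

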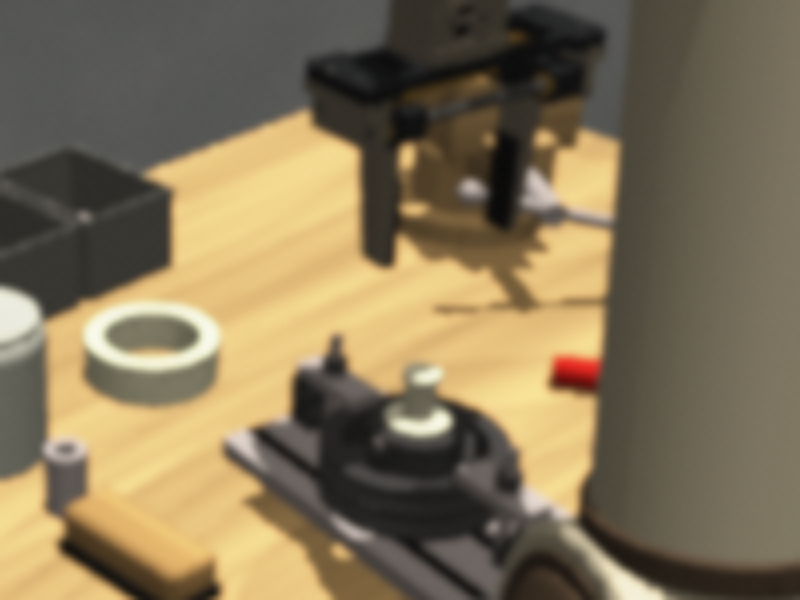

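The side view shows the fingers straddling the line above the plug (plug rim about (424,375) in the crop). I'll descend and grip.

Request:
arm_command --pt "0 -0.003 0.08 0.002 0 -0.003 0.3" --pt "0 -0.003 0.15 0.002 0 -0.003 0.3" --pt "0 -0.003 0.19 0.002 0 -0.003 0.4" --pt "0 -0.003 0.203 0.002 0 -0.003 0.4" --pt "0 -0.003 0.203 0.002 0 -0.003 0.6" --pt "0 -0.003 0.203 0.002 0 -0.003 0.8" --pt "0 -0.003 0.203 0.002 0 -0.003 1" --pt "0 -0.003 0.203 0.002 0 -0.003 1" --pt "0 -0.003 0.203 0.002 0 -0.003 1" --grip_force 10

```text
t: 2.78
eef_pos: [0.528, -0.1845, 0.0795]
ee_rot: [3.129, -0.27, 0.003]
ft_force: [-1.0, 0.1, 6.2]
opening: 0.0262
grasp_force: 10.0
```

Request:
arm_command --pt "0 0 -0.01 0 0 0 1" --pt "0 0 -0.03 0 0 0 1" --pt "0 0 -0.06 0 0 0 1" --pt "0 0 -0.1 0 0 0 1" --pt "0 0 -0.14 0 0 0 1" --pt "0 0 -0.18 0 0 0 1" --pt "0 0 -0.2 0 0 0 1"

```text
t: 3.65
eef_pos: [0.5281, -0.1844, 0.201]
ee_rot: [3.128, -0.27, 0.005]
ft_force: [0.2, -0.3, -0.9]
opening: 0.0264
grasp_force: 10.0
```

```bash
python3 - <<'E'
from h import *
go((.40,.03,.18),-70); snap("side","s2",(250,60,450,210),4); print(arm.sense()["opening"])
E
```

```text
t 3.65 at [ 0.5281 -0.1844  0.201 ] F [ 0.2 -0.3 -0.9] row [-0.2716 -0.3155  0.0337] [ 0.0027 -0.0041 -0.6637] mm [-163.  -189.3   20.2]
0.02602246439245839
```

View pics/s2.png

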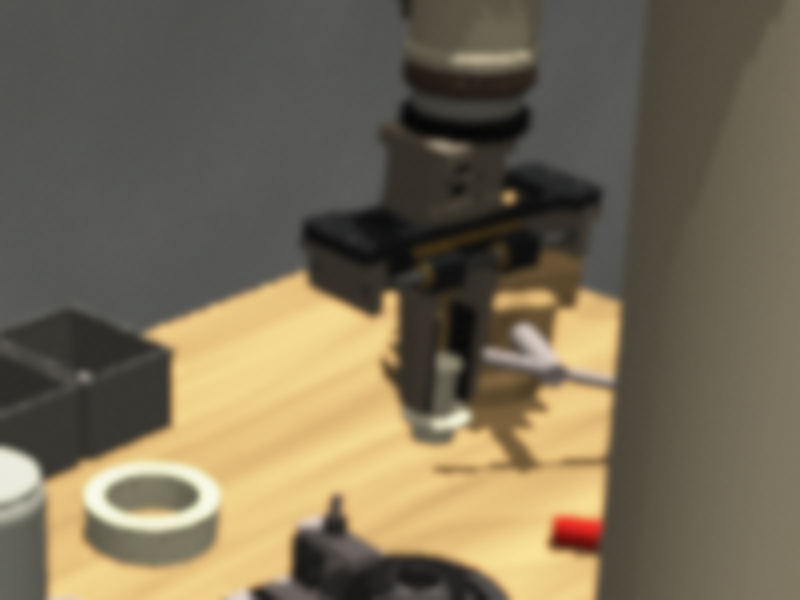

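The plug is held upright between the fingers, flange at the tips. I'll carry it to free bench at about (0.40, 0.03).

Request:
arm_command --pt "-0.04 -0.05 0 0 0 -0.1 1" --pt "-0.1 -0.12 0.01 0 0 -0.25 1" --pt "-0.17 -0.2 0.02 0 0 -0.4 1" --pt "-0.23 -0.27 0.03 0 0 -0.55 1" --pt "-0.26 -0.3 0.034 0.003 -0.004 -0.64 1" --pt "-0.272 -0.316 0.06 0.003 -0.004 -0.664 1" --pt "-0.272 -0.316 0.14 0.003 -0.004 -0.664 1" --pt "-0.272 -0.316 0.2 0.003 -0.004 -0.664 1" --pt "-0.272 -0.316 0.26 0.003 -0.004 -0.664 1" --pt "-0.272 -0.316 0.285 0.003 -0.004 -0.664 1" --pt "-0.272 -0.316 0.285 0.003 -0.004 -0.664 1"

```text
t: 5.08
eef_pos: [0.3975, 0.0307, 0.0255]
ee_rot: [-3.09, -0.543, 0.01]
ft_force: [-1.1, -0.4, -0.5]
opening: 0.0263
grasp_force: 10.0
```

```bash
python3 - <<'E'
from h import *
go((.40,.03,.022),-70)
E
```

```text
t 5.075 at [0.3975 0.0307 0.0255] F [-1.1 -0.4 -0.5] row [0.0035 0.0026 0.0058] [-0.0065  0.007  -0.0016] mm [2.1 1.6 3.5]
```

Request:
arm_command --pt "0 0 0.002 -0.006 0.007 0 1" --pt "0 0 0.004 -0.006 0.007 0 1" --pt "0 0 0.006 -0.006 0.007 0 1" --pt "0 0 0.006 -0.006 0.007 0 1"

```text
t: 5.58
eef_pos: [0.3992, 0.0308, 0.024]
ee_rot: [3.092, 0.545, 0.007]
ft_force: [0.2, -0.1, -0.5]
opening: 0.0262
grasp_force: 10.0
```

Request:
arm_command --pt "0 0 0.002 0 0 0 1" --pt "0 0 0.004 0 0 0 1" --pt "0 0 0.006 0 0 0 1" --pt "0 0 0.006 0 0 0 1"

```text
t: 6.08
eef_pos: [0.4008, 0.0305, 0.0218]
ee_rot: [3.092, 0.545, 0.01]
ft_force: [-2.0, 2.0, 12.3]
opening: 0.0261
grasp_force: 10.0
```

Request:
arm_command --pt "0 0 0 0 0 0 0.6" --pt "0 0 0 0 0 0 0.4" --pt "0 0 0 0 0 0 0.2" --pt "0 0 -0.02 0 0 0 0" --pt "0 0 -0.1 0 0 0 0" --pt "0 0 -0.2 0 0 0 0" --pt "0 0 -0.3 0 0 0 0" --pt "0 0 -0.36 0 0 0 0"

```text
t: 7.08
eef_pos: [0.3991, 0.0308, 0.2404]
ee_rot: [3.091, 0.545, 0.014]
ft_force: [0.9, -0.7, -0.3]
opening: 0.0914
grasp_force: 0.0
```

```bash
python3 - <<'E'
from h import *
go((.527,.227,.225),-60); snap("top","t3"); snap("side","s3")
t=cv2.imread("pics/t3_raw.png"); s=cv2.imread("pics/s3_raw.png")
def c(im,x0,y0,w,h,g=1.):
    o=cv2.resize(im[y0:y0+h,x0:x0+w].astype(np.float32),(400,300),interpolation=cv2.INTER_CUBIC); return np.uint8(255*(np.clip(o,0,255)/255)**g)
cv2.imwrite("pics/m3.png",np.vstack([np.hstack([c(t,312,210,48,36,.5),c(s,325,195,60,45,.5)]),np.hstack([c(t,200,160,160,120),c(s,160,180,240,180)])]))
print(proj("top",(.527,-.185,.07)),proj("side",(.527,-.185,.07)))
E
```

```text
t 7.075 at [0.3991 0.0308 0.2404] F [ 0.9 -0.7 -0.3] row [ 0.312  -0.2345  0.0271] [ 0.007  -0.0098 -0.2219] mm [ 187.2 -140.7   16.3]
[337.0104549  232.16289939] [355.12709605 204.73386519]
```

View pics/m3.png

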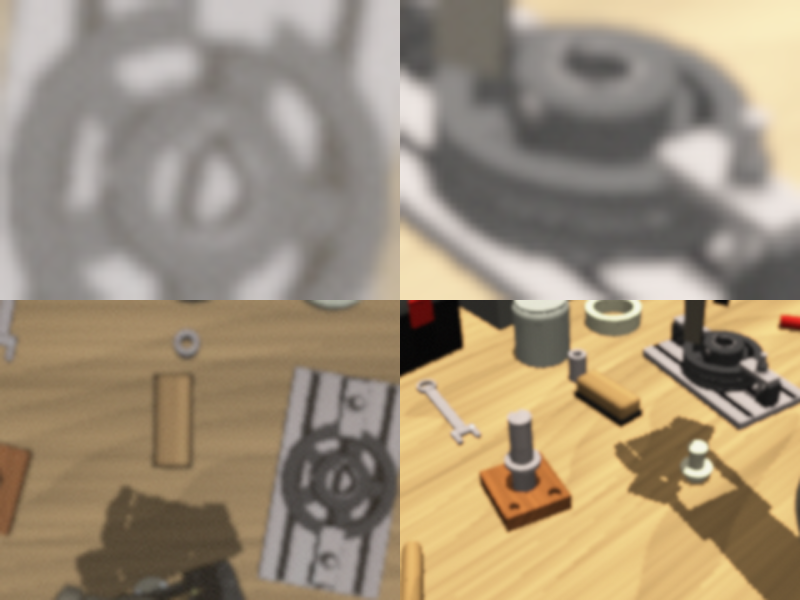

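The top crop shows the keyway (tip about (213,140)) pointing towards image-up, world +x, along the plate at about -10°. The bore centre is at about (213,187), i.e. world ≈ (0.527, -0.186). The plug stands upright on the bench. I'll move above the shaft next.

Request:
arm_command --pt "0.06 -0.045 0 0 0 -0.05 0" --pt "0.14 -0.105 0.01 0 0 -0.11 0" --pt "0.22 -0.165 0.02 0.007 -0.01 -0.17 0" --pt "0.29 -0.22 0.027 0.007 -0.01 -0.222 0" --pt "0.312 -0.2345 0.027 0.007 -0.01 -0.222 0" --pt "0.312 -0.2345 0.027 0.007 -0.01 -0.222 0"

```text
t: 7.92
eef_pos: [0.5254, 0.2277, 0.2189]
ee_rot: [-3.031, -0.815, 0.012]
ft_force: [-0.3, 0.2, 0.4]
opening: 0.0922
grasp_force: 0.0
```

```bash
python3 - <<'E'
from h import *
go((.527,.227,.081),-60)
E
```

```text
t 7.925 at [0.5254 0.2277 0.2189] F [-0.3  0.2  0.4] row [0.0034 0.0034 0.2298] [-0.0058  0.0087  0.0019] mm [  2.    2.1 137.9]
```

Request:
arm_command --pt "0.001 0.001 0.05 -0.004 0.006 0.002 0" --pt "0.001 0.001 0.13 -0.004 0.006 0.002 0" --pt "0.001 0.001 0.19 -0.004 0.006 0.002 0.2" --pt "0.001 0.001 0.225 -0.004 0.006 0.002 0.2" --pt "0.001 0.001 0.225 -0.004 0.006 0.002 0.4" --pt "0.001 0.001 0.225 -0.004 0.006 0.002 0.6" --pt "0.001 0.001 0.225 -0.004 0.006 0.002 0.8" --pt "0.001 0.001 0.225 -0.004 0.006 0.002 1" --pt "0.001 0.001 0.225 -0.004 0.006 0.002 1" --pt "0.001 0.001 0.225 -0.004 0.006 0.002 1" --grip_force 50

```text
t: 9.18
eef_pos: [0.5267, 0.2272, 0.0861]
ee_rot: [-3.035, -0.811, -0.003]
ft_force: [-0.8, -0.2, 3.9]
opening: 0.0293
grasp_force: 49.9
```

```bash
python3 - <<'E'
from h import *
s=arm.sense(); print(s["opening"],s["grasp_force"],s["ft_force"],s["torque"]); go((.527,.227,.221),-60)
E
```

```text
0.029342239788649933 49.89645302295685 [-0.75854343 -0.1775321   3.87602347] [-0.11350253  0.0615478   0.01414521]
t 9.175 at [0.5267 0.2272 0.0861] F [-0.8 -0.2  3.9] row [ 0.0007  0.0005 -0.2249] [-0.0001 -0.0022 -0.002 ] mm [   0.4    0.3 -134.9]
```

Request:
arm_command --pt "0 0 -0.01 0 0 0 1" --pt "0 0 -0.03 0 0 0 1" --pt "0 0 -0.07 0 0 0 1" --pt "0 0 -0.13 0 0 0 1" --pt "0 0 -0.19 0 0 0 1" --pt "0 0 -0.225 0 0 0 1" --pt "0 0 -0.225 0 0 0 1" --grip_force 60

```text
t: 10.05
eef_pos: [0.5265, 0.2274, 0.2222]
ee_rot: [-3.034, -0.811, -0.005]
ft_force: [0.6, 0.3, -6.5]
opening: 0.0296
grasp_force: 59.9
```

```bash
python3 - <<'E'
from h import *
s=arm.sense(); print(s["opening"],s["torque"]); go((.527,-.186,.221),-48)
E
```

```text
0.02960144254249192 [-0.00389049  0.06419755 -0.0410501 ]
t 10.05 at [0.5265 0.2274 0.2222] F [ 0.6  0.3 -6.5] row [-0.343   0.5975  0.0008] [ 1.000e-04 -4.000e-03 -2.684e-01] mm [-205.8  358.5    0.5]
```

Request:
arm_command --pt "-0.02 0.036 0 0 0 -0.02 1" --pt "-0.06 0.108 0 0 0 -0.05 1" --pt "-0.11 0.19 0 0 0 -0.08 1" --pt "-0.16 0.275 0 0 0 -0.12 1" --pt "-0.21 0.36 0 0 0 -0.16 1" --pt "-0.26 0.45 0 0 0 -0.2 1" --pt "-0.3 0.525 0 0 0 -0.24 1" --pt "-0.33 0.575 0 0 0 -0.26 1" --pt "-0.343 0.5975 0 0 -0.004 -0.268 1" --pt "-0.343 0.5975 0 0 -0.004 -0.268 1" --pt "-0.343 0.5975 0 0 -0.004 -0.268 1"

```text
t: 11.42
eef_pos: [0.5263, -0.1847, 0.2194]
ee_rot: [-2.931, -1.126, 0.005]
ft_force: [0.5, 0.4, -5.6]
opening: 0.0292
grasp_force: 59.9
```

```bash
python3 - <<'E'
from h import *
s=arm.sense(); print(s["opening"],s["torque"]); go((.527,-.186,.149),-48)
E
```

```text
0.029171261470350006 [-0.0103454   0.00404638 -0.03592265]
t 11.425 at [ 0.5263 -0.1847  0.2194] F [ 0.5  0.4 -5.6] row [-0.0003  0.0027  0.1174] [-0.0034  0.0028  0.0008] mm [-0.2  1.6 70.4]
```

Request:
arm_command --pt "0 0.002 0.04 -0.003 0.003 0 1" --pt "0 0.002 0.09 -0.003 0.003 0 1" --pt "0 0.002 0.117 -0.003 0.003 0 1" --pt "0 0.002 0.117 -0.003 0.003 0 1"

```text
t: 11.92
eef_pos: [0.5263, -0.186, 0.1485]
ee_rot: [-2.932, -1.126, 0.002]
ft_force: [-0.6, 0.1, -5.2]
opening: 0.0289
grasp_force: 59.9
```

```bash
python3 - <<'E'
from h import *
go((.527,-.186,.149),-48)
c=snap("side","s4",(315,160,395,220),10)
T=lambda p:tuple(((proj("side",p)-(315,160))*10).round().tolist())
x,y=arm.sense()["eef_pos"][:2]; z=arm.sense()["eef_pos"][2]-.073
print("exp nose",T((x,y,z)),"collar under",T((x,y,z+.046)),"bore",T((.527,-.186,.07)))
E
```

```text
t 11.925 at [ 0.5263 -0.186   0.1485] F [-0.6  0.1 -5.2] row [ 0.0009  0.0008 -0.0008] [-0.002   0.0012  0.0007] mm [ 0.5  0.5 -0.5]
exp nose (407.0, 422.0) collar under (422.0, 272.0) bore (404.0, 446.0)
```

View pics/s4.png

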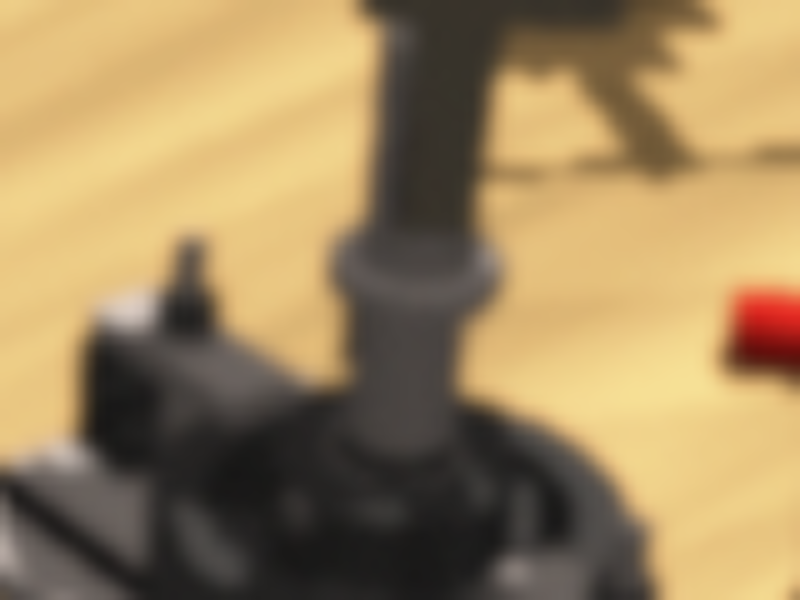

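Side crop: shaft upright, its nose centred about (404,450), just above the hub and within about 2 mm of the bore (about (397,449)). That's inside the chamfer's capture, so I'll lower gently.

Request:
arm_command --pt "0.001 0.001 0.004 -0.002 0.001 0 1" --pt "0.001 0.001 0.008 -0.002 0.001 0 1" --pt "0.001 0.001 0.012 -0.002 0.001 0 1" --pt "0.001 0.001 0.016 -0.002 0.001 0 1" --pt "0.001 0.001 0.018 -0.002 0.001 0 1"

```text
t: 12.6
eef_pos: [0.5287, -0.1877, 0.1421]
ee_rot: [2.93, 1.124, 0.004]
ft_force: [-5.8, 4.9, 14.9]
opening: 0.0287
grasp_force: 59.9
```

```bash
python3 - <<'E'
from h import *
s=arm.sense(); print(s["opening"],s["torque"]); go((.527,-.186,.132),-48)
E
```

```text
0.02874910943268793 [ 0.93555266  1.43089937 -0.04193543]
t 12.6 at [ 0.5287 -0.1877  0.1421] F [-5.8  4.9 14.9] row [-0.0002 -0.004   0.0168] [ 0.0058 -0.0016 -0.0006] mm [-0.1 -2.4 10.1]
```

Request:
arm_command --pt "0 0 -0.004 0 0 0 1" --pt "0 -0.003 -0.004 0.004 0 0 1" --pt "0 -0.005 -0.002 0.005 -0.001 0 1" --pt "0 -0.005 0 0.005 -0.001 0 1" --pt "0 -0.005 0.003 0.005 -0.001 0 1"

```text
t: 13.22
eef_pos: [0.5256, -0.1849, 0.1365]
ee_rot: [-2.932, -1.124, 0.002]
ft_force: [0.2, 0.1, -6.3]
opening: 0.0291
grasp_force: 59.9
```

```bash
python3 - <<'E'
from h import *
s=arm.sense(); print(s["opening"],s["torque"]); go((.527,-.186,.132),-48)
E
```

```text
0.02906332396205966 [-0.03317914 -0.08261889 -0.00209306]
t 13.225 at [ 0.5256 -0.1849  0.1365] F [ 0.2  0.1 -6.3] row [0.0005 0.003  0.0075] [-0.0025  0.0004 -0.0007] mm [0.3 1.8 4.5]
```

The nose is in the bore, with no load. I'll lower it to key contact.

Request:
arm_command --pt "0 0 0.003 0 0 0 1" --pt "0 0 0.006 0 0 0 1" --pt "0 0 0.009 0 0 0 1" --pt "0 0 0.012 0 0 0 1" --pt "0 0 0.014 0 0 0 1"

```text
t: 13.85
eef_pos: [0.5258, -0.1852, 0.1286]
ee_rot: [-2.932, -1.125, 0.001]
ft_force: [0.1, 0.1, -6.3]
opening: 0.0292
grasp_force: 59.9
```

```bash
python3 - <<'E'
from h import *
s=arm.sense(); print(s["opening"],s["torque"]); go((.5256,-.185,.120),-48)
E
```

```text
0.029177580802327442 [-0.086708   -0.0025164   0.05606005]
t 13.85 at [ 0.5258 -0.1852  0.1286] F [ 0.1  0.1 -6.3] row [-0.0001 -0.0004  0.0144] [-0.0013  0.0003 -0.0007] mm [-0.1 -0.3  8.6]
```

Request:
arm_command --pt "0 0 0.003 0 0 0 1" --pt "0 0 0.006 0 0 0 1" --pt "0 0 0.009 0 0 0 1" --pt "0 0 0.012 0 0 0 1" --pt "0 0 0.014 0 0 0 1"

```text
t: 14.48
eef_pos: [0.5262, -0.1855, 0.1206]
ee_rot: [2.933, 1.125, -0.0]
ft_force: [-0.0, -2.1, -4.8]
opening: 0.0293
grasp_force: 59.9
```

```bash
python3 - <<'E'
from h import *
s=arm.sense(); print(s["opening"],s["torque"]); go((.5256,-.185,.107),-48)
E
```

```text
0.029256616739307097 [-0.45757017 -0.00209834 -0.0614681 ]
t 14.475 at [ 0.5262 -0.1855  0.1206] F [-0.  -2.1 -4.8] row [-0.0001 -0.0013  0.0227] [ 0.0002  0.0002 -0.0008] mm [-0.1 -0.8 13.6]
```

The key has slipped into the keyway at the estimated angle. I'll continue down.

Request:
arm_command --pt "0 0 0.005 0 0 0 1" --pt "0 -0.001 0.01 0 0 0 1" --pt "0 -0.001 0.015 0 0 0 1" --pt "0 -0.001 0.02 0 0 0 1" --pt "0 -0.001 0.025 0 0 0 1" --pt "0 -0.001 0.03 0 0 0 1"

```text
t: 15.22
eef_pos: [0.5261, -0.1854, 0.1029]
ee_rot: [2.932, 1.125, 0.001]
ft_force: [0.8, -5.5, 0.8]
opening: 0.0294
grasp_force: 59.9
```

```bash
python3 - <<'E'
from h import *
s=arm.sense(); print(s["opening"],s["torque"]); go((.5256,-.185,.097),-48)
E
```

```text
0.02939847799093231 [-1.22149391 -0.2346336  -0.19301241]
t 15.225 at [ 0.5261 -0.1854  0.1029] F [ 0.8 -5.5  0.8] row [-0.0001 -0.001   0.0098] [ 0.0014  0.0001 -0.0008] mm [-0.1 -0.6  5.9]
```

Request:
arm_command --pt "-0.001 0.001 0.002 0 0 0.01 1" --pt "-0.001 0.001 0.005 0 0 0.02 1" --pt "-0.001 0.001 0.008 0 0 0.02 1" --pt "-0.001 0.001 0.011 0 0 0.02 1" --pt "-0.001 0.001 0.014 0 0 0.02 1" --pt "-0.001 0.001 0.014 0 0 0.02 1"

```text
t: 15.98
eef_pos: [0.526, -0.1856, 0.0969]
ee_rot: [-2.941, -1.102, 0.0]
ft_force: [-4.4, 0.2, 15.5]
opening: 0.029
grasp_force: 60.0
```

```bash
python3 - <<'E'
from h import *
s=arm.sense(); print(s["opening"],s["torque"]); go((.5256,-.185,.097),-48)
E
```

```text
0.02896591712743632 [ 0.32747232  0.86174904 -0.06583039]
t 15.975 at [ 0.526  -0.1856  0.0969] F [-4.4  0.2 15.5] row [ 0.0002 -0.0012 -0.0002] [-0.0007 -0.0002 -0.0202] mm [ 0.1 -0.7 -0.1]
```

Request:
arm_command --pt "-0.0007 -0.0007 0.001 0 0 0 1" --pt "-0.0007 -0.0007 0.001 0 0 0 1" --pt "-0.0007 -0.0007 0.001 0 0 0 1" --pt "-0.0007 -0.0007 0.001 0 0 0 1" --pt "-0.0007 -0.0007 0.001 0 0 0 1" --pt "-0.0007 -0.0007 0.001 0 0 0 1"

```text
t: 16.73
eef_pos: [0.5259, -0.1856, 0.0969]
ee_rot: [2.942, 1.102, 0.002]
ft_force: [-3.4, 0.8, 18.7]
opening: 0.0291
grasp_force: 60.0
```

```bash
python3 - <<'E'
from h import *
s=arm.sense(); print(s["opening"],s["torque"]); go((.5256,-.185,.097),-48)
snap("side","s5",(260,145,400,250),5.7)
E
```

```text
0.02906366910434292 [ 0.44421994  0.76932822 -0.0377307 ]
t 16.725 at [ 0.5259 -0.1856  0.0969] F [-3.4  0.8 18.7] row [ 0.0002 -0.0011 -0.0002] [ 0.0006 -0.0012 -0.0203] mm [ 0.1 -0.7 -0.1]
```

View pics/s5.png

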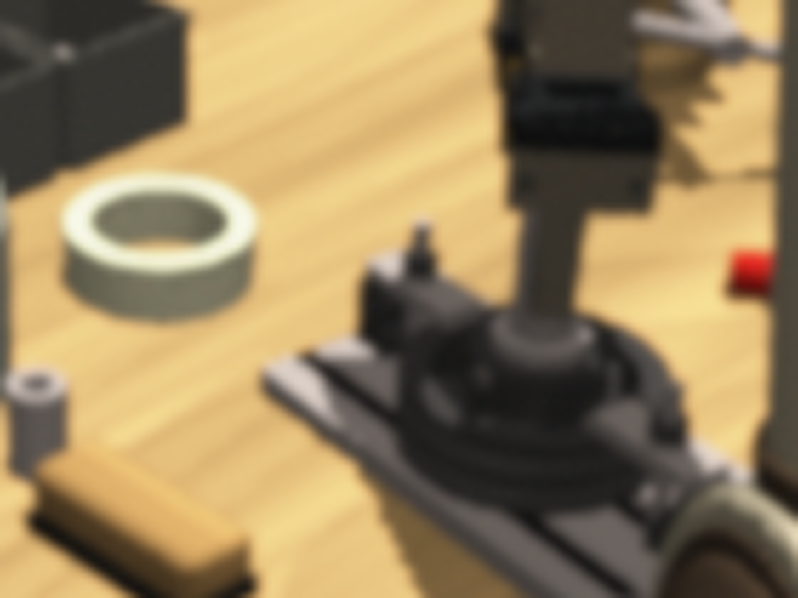

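The collar (about (545,335)) sits flat on the hub. The height matches the home position, and it didn't change when I pressed harder.

```bash
python3 -c "
from bench import arm
print(arm.hand_in())"
```

```text
the job is handed in; nothing more can be done
None
```

The plug stands on the bench clear of the plate, and the keyed shaft is fully home with its collar on the hub, still gripped and pressed down at about 19 N (sensor reading, roughly 25 N with the shaft's weight); the job was handed in at about 17 s.

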